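Open the specimen case's combination lock and show it

TASK

Swing the red-sleeved steel hasp up off the combination lock and right over to the other side until it clicks home, then turn the lock's dial counter-clockwise, feeling for the clicks, until its white pointer rests at the green mark. Pull the shackle fully open, and by the shackle lift the open lock out of its pocket; finish holding it up still, hanging roughly upright in the gripper, with its underside about 10 cm above the case lid. Leave the hasp where it clicked and don't disturb the other things on the table.

Things in the scene. Friction and masses are not known exactly. Their poses are not given: they have to be found in the camera images.
- case: black specimen case, 200 (x) by 300 (y) by 50 mm high, fixed; origin under its centre, z up. A pocket in mid-lid (walls 15 mm high, 1.5 mm play) holds the lock. Two dark posts (x +-49, y 85 mm, up to 118 mm above the table) carry the hasp's hinge.
- hasp (a joint): angle (rad) of the hasp, a steel bail folded over the lock: arms at x = +-36 mm, red-sleeved crossbar at the end, thin strap between. 0 = level, crossbar towards the case's -y; it swings up and over towards +y to a stop at 2.6. A spring click is passed from 1.9 to 2.5; seated above 2.48. Needs about 3 N at the crossbar, stays where it is left, starts at 0 to 0.3.
- hasp_pivot (a point): middle of the hasp's hinge line, 85 mm towards the case's +y from its centre, 100 mm above the table; the hinge line runs along the case's x.
- hasp_bar (a point): middle of the hasp's crossbar: round, 8.4 mm thick, along the case's x, 64 mm clear between the arms. At hasp angle q it lies 185*cos(q) mm towards the case's -y from the pivot and 185*sin(q) mm above it.
- lock: loose combination lock, about 0.43 kg: block 44 (x) by 126 (y) by 42 mm (z), brass half at -y (shackle), blue half at +y (dial). Origin: centre of its underside, which starts in the pocket 50 mm above the table, axes parallel to the case's. Centre of mass some 15 mm towards +y of the shackle's middle.
- dial (a joint): angle (rad) from the lock's +x to the dial's white pointer, counter-clockwise from above. Spring notches at -0.314, 0.314, 0.942, 1.571, 2.199; about 0.05 N m from one to the next, settles in a notch when let go. Opens at 1.571 (within 0.12): pointer along the lock's +y, at the green mark. Other notches block the shackle. Starts in one of the first three. Stops at -0.9 and 2.9.
- dial_grip (a point): on the dial's upright axis, 25 mm above the lock's top, 36 mm towards +y from the lock's centre: where to grip the dial's black bar, 12 mm wide, 32 mm long along the pointer, from 4 to 32 mm above the lock's top; the round skirt under it is 36 mm across.
- shackle (a joint): how far (m) the shackle is pulled up out of the lock: 0 shut, 0.018 fully open (stop). With the dial on its opening notch it slides up with about 1.5 N, less than the lock's weight, and stays; otherwise it is stopped after 0.004 and the lock comes along.
- shackle_top (a point): middle of the shackle's upper bar, on its centreline: round steel 8 mm thick along the lock's y, 42 mm above the lock's top when shut, 33 mm towards -y from the lock's centre; legs 52 and 14 mm towards -y.
- loupe: bystander, loose: small round black magnifier lying on the case's lid, 34 mm across, 18 tall; origin at the centre of its underside. To be left where it is.
- wash_bottle: bystander, loose: white plastic bottle, 64 mm across, 140 tall; origin at the centre of its underside. To be left where it is.
- amber_jar: bystander, loose: amber glass jar, 56 mm across, 85 tall; origin at the centre of its underside. To be left where it is.
- petri_dish: bystander, loose: flat clear dish, 90 mm across, 16 tall; origin at the centre of its underside. To be left where it is.
- rock: bystander, loose: brown rock sample, 74 mm across, 38 tall; origin at the centre of its underside. To be left where it is.
There are look-alikes about, which are no part of the job. Leave any purple or turquoise look-alike of the lock alone.

How it is judged:
By the outcome, as a careful person would: the job done as asked, in the order asked, and still so for the second after the job is handed in, while the arm keeps its last pose, push and grip.
It also fails if it takes over 67 s, if anything falls off the work surface, if the arm or the gripper's body presses on something with over 40 N, if the wrist force passes 120 N, or if a joint passes its speed limit or range.

ROBOT

A 6-joint arm with a two-finger parallel gripper is mounted at the origin on the work surface. World frame = base frame: x ahead of the robot, y to its left, z up, the work surface at z = 0. Lengths are in mm, angles in rad, forces in N, time in s.
With the tool pointing down it reaches from about 325 to 900 mm from the base axis. Payload 6.1 kg.
Tool frame: the origin (TCP) lies at the very end of the fingers, on their centre line; the grasp point (between the pads) lies 19 mm behind it (arm.grip_point_offset is the distance from the TCP to the grasp point, in mm); z points along the fingers, y is the line along which they close (so a half turn about z gives the same grasp; the last joint's range is limited). The gripper opens to 85 mm and grips with 20 to 120 N. Pads are 22 mm wide; open, the fingers measure 114 mm over their backs; the gripper's body (76 mm by 85 mm) begins 54 mm behind the grasp point. The pads swing forward as they close: fully open they stand 13 mm farther back than shut.
Start: joints at [1.183, 0.22, 1.526, -0, 1.395, -0.126], TCP at [161.761, 603.696, 231.3] pointing down, gripper open.
Joint ranges: [-2.98, 2.98], [-0.91, 2.08], [0.09, 2.57], [-1.24, 4.39], [0.2, 2.65], [-2.68, 2.68]. Speed limits (rad/s): [2.57, 2.57, 3.01, 3.14, 3.14, 3.14].

INTERFACE

Orientations are given as a rotation vector (axis times angle).
In Python, from plant import arm gives the robot as it stands. The module is installed in compiled form; this text tells all that it offers.
- The arm moves only by the tool play_rows, never from a script. Its argument "rows" is a list of rows, each a list of 7 numbers: the shift along the tool's x, y, z in mm, then the turn, a rotation vector about the tool's x, y, z in rad, then the closure, from 0 (fully open) to 1 (shut). In form: [[tx, ty, tz, rx, ry, rz, fingers], ...]. A call has 1 to 12 rows; each row is the pose to reach, as a shift and turn from the pose commanded when the call began, along the tool's axes at that moment; what a row does not reach only later rows make up. A row lasts 1/10 s, in which the tool goes at most 50 mm and 8.59 degrees, less where a joint would pass 70% of its speed; a pose out of reach is approached as far as the arm can. A call with a gripper value outside its range is refused whole. The fingers move at their own pace and stop on an object; "force" is the grip in N (left out, the last holds). Time passes only in rows, so rows that repeat a pose let the fingers close. It gives the time, the measured TCP pose, the force, the opening and the grip force at its end, in the units of the state.
- arm.get_obs(): the state, without advancing time (a new reading comes with each control period).
- arm.snapshot(name): name is "scene" or "top" or "wrist"; returns a dict with "img" (384x512x3 uint8, red, green, blue), "K" (3x3 intrinsics, pixels), "k1" (the pictures are not rectified: a ray, as slopes to the right and down, at radius r is drawn at 1 + k1 r^2 times it, then the intrinsics apply), "R" (3x3) and "t" (3): a world point X has camera coordinates R X + t. Camera axes: x right, y down, z forward; pixel columns grow to the right and rows downward; lengths in mm; the calibration is good to about 2 mm. A picture is of the moment at which its call begins. There is no depth.
- arm.job_done(): hands the job in; it is judged then, once.
Trained networks look in a picture, given as the dict that the camera call returned (one of the last four; its "shot" number tells which), for a name from the list of things; names that differ only in an ending like _2 or _b are one class to them, and where a whole thing is asked for, a point or a joint stands for the part that bears it (a point fixed in the world has none). Each returns a list of dicts, best first, with "confidence" (0 to 1); they miss things now and then, are a little off and sometimes report something else, mostly with a low value. They report only what shows in the picture. A call takes as long as a camera call. They do not tell look-alikes from the thing itself.
- arm.recognise(picture, name): "centre" ([x, y, z] in mm, in the coordinates of the camera as it stood for that picture, good to about 4 mm: the middle of the surface that is visible of it).
The state is a dict: "t": time; "joint_pos": joint angles; "joint_velocities": joint speeds; "joint_efforts": joint torques, N m; "tcp_pos": TCP position; "eef_rot": TCP orientation; "wrist_force": force on the tool from outside, world axes, zero at the start; "moment": the same for the moment, N m; "width": finger opening in mm; "finger_force": force on a finger pad.
Only numpy, scipy, OpenCV 4.12 (cv2) and the standard library are available. Lean on these libraries where they do the work, as an engineer would, in place of code of your own. Each camera call takes 0.05 s, during which the arm holds its last target. There are 200 camera calls.

## Working session

There is one attempt and no reset: what is moved stays moved. The work goes in short steps, Python scripts to look and compute and a tool call to move; the robot and the scene stay as the last step left them, time stands still between calls to the robot, and variables do not carry over. Pictures are saved under pics/ and viewed, at most 10 in all, crops included, and the job is handed in when it is done.

Besides the shell and the picture viewer there is one more tool, called as a command line: name --pt "numbers of a row" for each row, then --argument value for the rest. play_rows: Moves the arm, as the interface text tells. Its arguments: {"type":"object","properties":{"rows":{"type":"array"},"force":{"type":"number"}},"required":["rows"]}

```bash
mkdir -p pics
cat > h.py <<'E'
import numpy as np, cv2
from scipy.spatial.transform import Rotation as Ro
from plant import arm
def proj(s,X):
    c=np.atleast_2d(X)@np.array(s["R"]).T+np.array(s["t"]); p=c[:,:2]/c[:,2:]
    p=p*(1+s["k1"]*(p**2).sum(1,keepdims=True)); K=np.array(s["K"])
    return p@K[:2,:2].T+K[:2,2]
def ray(s,uv):
    K=np.array(s["K"]); d=np.linalg.solve(K[:2,:2],np.array(uv,float)-K[:2,2]); p=d.copy()
    for _ in range(20): p=d/(1+s["k1"]*(p@p))
    R=np.array(s["R"]); return -R.T@np.array(s["t"]), R.T@np.array([*p,1])
def atz(s,uv,z):
    o,d=ray(s,uv); return o+d*(z-o[2])/d[2]
def world(s,c): return np.array(s["R"]).T@(np.array(c)-np.array(s["t"]))
def save(s,n,crop=None,f=1):
    im=np.array(s["img"])[:,:,::-1]
    if crop: a,b,c,d=crop; im=im[b:d,a:c]
    cv2.imwrite("pics/"+n,cv2.resize(im,None,fx=f,fy=f,interpolation=cv2.INTER_CUBIC))
def find(s,names):
    for n in names:
        for r in arm.recognise(s,n)[:4]:
            w=world(s,r["centre"]); print(n,round(r["confidence"],2),w.round(),proj(s,w)[0].round())
E
python3 - <<'E'
from h import *
o=arm.get_obs();print(o["tcp_pos"],o["eef_rot"],o["width"],arm.grip_point_offset)
a=arm.snapshot("scene");b=arm.snapshot("top")
im=np.hstack([a["img"],b["img"]])[:,:,::-1];cv2.imwrite("pics/a.png",cv2.resize(a["img"][:,:,::-1],None,fx=1.5,fy=1.5))
cv2.imwrite("pics/b.png",cv2.resize(b["img"][:,:,::-1],None,fx=1.5,fy=1.5))
for s in (a,b):
    print("--");find(s,["case","lock","hasp","hasp_bar","dial","shackle","loupe","wash_bottle","amber_jar","petri_dish","rock"])
E
```

```text
[161.54637359 603.13100841 230.19112546] [-4.10028408e-01 -3.11422048e+00  2.98052824e-03] 85.32529500789082 18.700000000000003
--
case 0.59 [622. -52.  45.] [251. 222.]
lock 0.8 [364.  93.  41.] [271. 166.]
lock 0.76 [587. -46.  95.] [250. 203.]
lock 0.62 [ 831. -100.   43.] [254. 277.]
lock 0.57 [ 356. -283.   38.] [166. 182.]
hasp 0.73 [589. -57. 113.] [247. 200.]
hasp_bar 0.82 [592. -57. 110.] [247. 201.]
hasp_bar 0.2 [623. -51.  49.] [251. 222.]
dial 0.64 [788. -81.  61.] [256. 260.]
dial 0.4 [ 350. -245.   49.] [176. 177.]
shackle 0.62 [ 854. -117.   80.] [250. 277.]
loupe 0.56 [515. -69.  64.] [237. 196.]
amber_jar 0.92 [ 395. -493.   56.] [103. 195.]
petri_dish 0.75 [611. 309.  12.] [354. 208.]
rock 0.66 [ 566. -435.   78.] [123. 224.]
rock 0.5 [468. 333.  27.] [344. 177.]
rock 0.25 [579.  -3.  99.] [263. 198.]
--
case 0.29 [572. -43.  90.] [242. 194.]
case 0.17 [581. -45. 115.] [243. 189.]
lock 0.92 [345. 100.  37.] [188. 277.]
lock 0.78 [ 336. -276.   42.] [324. 283.]
lock 0.72 [807. -89.  37.] [260. 119.]
lock 0.66 [ 357. -104.   40.] [262. 275.]
hasp 0.9 [582. -47. 115.] [243. 189.]
hasp_bar 0.9 [578. -51. 115.] [245. 190.]
hasp_bar 0.26 [563. -31.  50.] [238. 199.]
hasp_bar 0.25 [504. -65.  68.] [249. 220.]
dial 0.5 [572.  -2.  97.] [226. 193.]
dial 0.41 [323. 133.  59.] [174. 286.]
shackle 0.62 [370.  76.  85.] [194. 269.]
shackle 0.62 [ 835. -105.   80.] [266. 104.]
shackle 0.6 [ 334. -309.   81.] [340. 286.]
shackle 0.49 [580. -70. 137.] [252. 188.]
wash_bottle 0.86 [ 539. -421.   94.] [381. 209.]
amber_jar 0.72 [ 377. -480.   82.] [402. 270.]
petri_dish 0.8 [603. 308.  12.] [124. 184.]
rock 0.83 [449. 335.  32.] [108. 236.]
```

View pics/a.png

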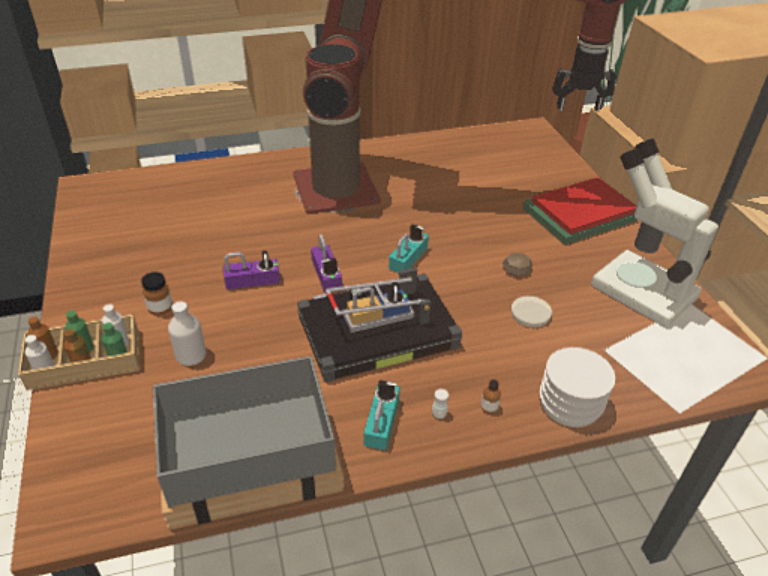

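View pics/b.png

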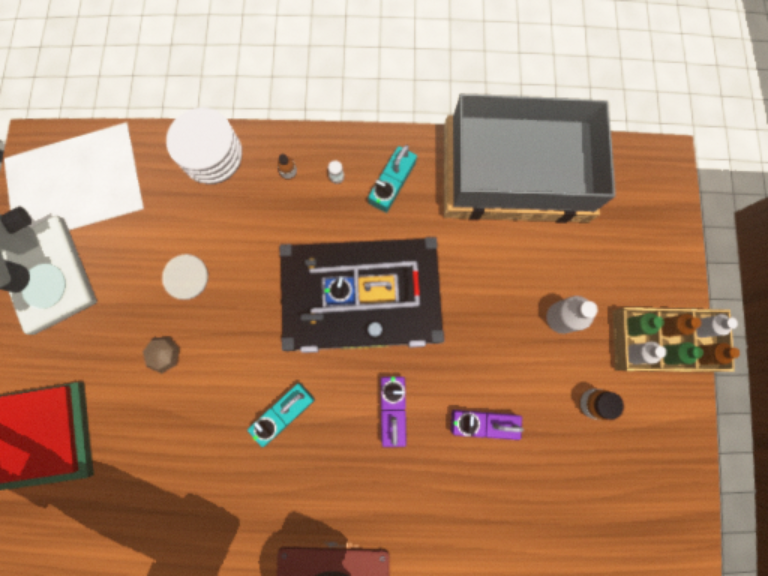

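The real lock sits in the case pocket at about (238,193) in the top picture: brass and blue, under the red-barred hasp. The look-alikes are turquoise at (261,119) and (187,276), and purple at (262,274) and (324,283). I'm going above the case for a close look.

```bash
cat >> h.py <<'E'
def rel(pos,R=None):
    "shift in tool axes and rotvec to reach TCP pos, orientation R (matrix)"
    o=arm.get_obs(); T=Ro.from_rotvec(o["eef_rot"]).as_matrix()
    d=T.T@(np.array(pos)-o["tcp_pos"]); r=Ro.from_matrix(T.T@R).as_rotvec() if R is not None else np.zeros(3)
    return np.r_[d.round(1),r.round(4)]
def down(a):
    "tool pointing down, tool y axis at world heading a"
    y=np.array([np.cos(a),np.sin(a),0]);z=np.array([0,0,-1.]);return np.c_[np.cross(y,z),y,z]
E
python3 - <<'E'
from h import *
o=arm.get_obs();T=Ro.from_rotvec(o["eef_rot"]).as_matrix();print(T.round(3))
s=arm.snapshot("wrist");R=np.array(s["R"]);c=-R.T@s["t"];print("cam in tool",T.T@(c-o["tcp_pos"]),(T.T@R.T).round(2),s["K"][0][0])
for a in (1.57,-1.57): print(rel([545,-50,360],down(a)))
E
```

```text
[[-0.966  0.259 -0.   ]
 [ 0.259  0.966  0.   ]
 [ 0.     0.    -1.   ]]
cam in tool [  67.4909693    -0.56181989 -141.94986735] [[ 0.   -0.96 -0.27]
 [ 1.    0.   -0.  ]
 [ 0.   -0.27  0.96]] 318.35818278733365
[-5.394e+02 -5.323e+02 -1.287e+02  0.000e+00  0.000e+00 -2.610e-01]
[-539.4   -532.3   -128.7      0.      -0.       2.879]
```

play_rows --pt "-539 -532 -129 0 0 -0.26 0.3" --pt "-539 -532 -129 0 0 -0.26 0.3" --pt "-539 -532 -129 0 0 -0.26 0.3" --pt "-539 -532 -129 0 0 -0.26 0.3" --pt "-539 -532 -129 0 0 -0.26 0.3" --pt "-539 -532 -129 0 0 -0.26 0.3" --pt "-539 -532 -129 0 0 -0.26 0.3" --pt "-539 -532 -129 0 0 -0.26 0.3" --pt "-539 -532 -129 0 0 -0.26 0.3" --pt "-539 -532 -129 0 0 -0.26 0.3" --pt "-539 -532 -129 0 0 -0.26 0.3" --pt "-539 -532 -129 0 0 -0.26 0.3"

```text
t: 2.45
tcp_pos: [461.5, 91.5, 332.8]
eef_rot: [0.003, 3.14, 0.0]
wrist_force: [0.9, 0.5, -0.1]
width: 60.1
finger_force: 0.0
```

Run:
```python
from h import *
o=arm.get_obs();print(o["t"],o["tcp_pos"],o["joint_pos"])
for a in (1.57,): print(rel([545,-50,360],down(a)))
```

```text
2.45 [461.49928072  91.45968423 332.83318902] [ 2.76673773e-02 -2.07326213e-01  1.76854591e+00  1.73217383e-04
  1.57917041e+00 -1.54115653e+00]
[-8.380e+01 -1.413e+02 -2.710e+01  2.000e-04  1.200e-03 -1.200e-03]
```

play_rows --pt "-84 -141 -27 0 0 0 0.3" --pt "-84 -141 -27 0 0 0 0.3" --pt "-84 -141 -27 0 0 0 0.3" --pt "-84 -141 -27 0 0 0 0.3" --pt "-84 -141 -27 0 0 0 0.3" --pt "-84 -141 -27 0 0 0 0.3"

```text
t: 3.05
tcp_pos: [544.2, -47.2, 358.7]
eef_rot: [-0.003, -3.141, -0.001]
wrist_force: [-0.2, -0.4, 0.4]
width: 60.0
finger_force: 0.0
```

Run:
```python
from h import *
o=arm.get_obs();print(o["t"],o["tcp_pos"])
s=arm.snapshot("wrist");save(s,"c.png",f=1.5)
import pickle;pickle.dump(s,open("c.pkl","wb"))
find(s,["case","lock","hasp","hasp_bar","dial","shackle","loupe"])
```

```text
3.05 [544.19750955 -47.18468016 358.66782529]
case 0.77 [551. -30.  49.] [265. 153.]
lock 0.96 [782. -90.  41.] [228. 291.]
lock 0.95 [ 355. -269.   41.] [87.  8.]
lock 0.94 [374.  76.  44.] [346.  21.]
lock 0.83 [573. -43.  89.] [257. 175.]
hasp 0.69 [576. -53. 113.] [249. 182.]
hasp_bar 0.59 [577. -52. 111.] [249. 182.]
hasp_bar 0.59 [459. 321.  24.] [501.  90.]
dial 0.73 [402. -98.  54.] [215.  41.]
dial 0.72 [569.  -3. 107.] [289. 175.]
dial 0.71 [ 353. -237.   49.] [107.   3.]
dial 0.58 [459. 324.  27.] [504.  90.]
shackle 0.9 [578. -69. 134.] [235. 187.]
shackle 0.74 [379.  72.  83.] [352.  17.]
shackle 0.56 [823. -99.  69.] [222. 323.]
loupe 0.98 [508. -72.  69.] [235. 124.]
```

View pics/c.png

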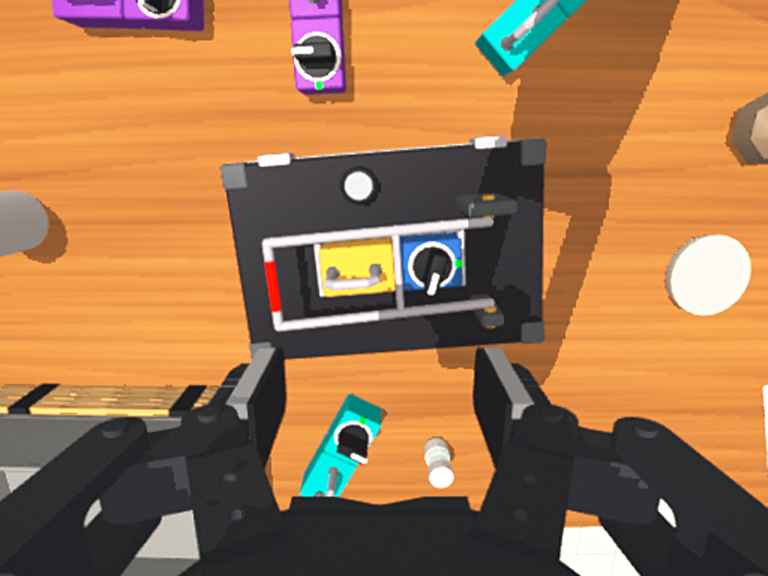

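Run:
```python
from h import *
import pickle
from scipy.optimize import least_squares
s=pickle.load(open("c.pkl","rb"))
px=np.array([[222,165],[543,140],[543,342],[252,358]])/1.5
W=np.array([atz(s,p,50) for p in px]);print(W.round(1), np.linalg.norm(np.diff(W,axis=0),axis=1))
L=np.array([[-100,-150],[-100,150],[100,150],[100,-150]])
f=lambda p:((L@np.array([[np.cos(p[2]),np.sin(p[2])],[-np.sin(p[2]),np.cos(p[2])]])+p[:2])-W[:,:2]).ravel()
c=least_squares(f,[575,-40,0]);print("case",c.x,f(c.x).round(1))
def red(s,box):
    h=cv2.cvtColor(np.array(s["img"]),cv2.COLOR_RGB2HSV);m=((h[...,0]<6)|(h[...,0]>174))&(h[...,1]>170)&(h[...,2]>80)
    mm=np.zeros_like(m);a,b,cc,d=box;mm[b:d,a:cc]=m[b:d,a:cc];v,u=np.nonzero(mm);return np.array([u.mean(),v.mean()]),len(u),(u.min(),u.max(),v.min(),v.max())
a=arm.snapshot("scene");t=arm.snapshot("top")
P=[(s,red(s,(160,150,210,240))),(a,red(a,(190,170,260,240))),(t,red(t,(260,160,295,215)))]
for q in P: print(q[1])
g=lambda X:np.concatenate([proj(q[0],X)[0]-q[1][0] for q in P])
r=least_squares(g,[580,-140,110]);print("bar",r.x,g(r.x).round(1))
x,y,th=c.x;d=np.array([-np.sin(th),np.cos(th)]);piv=np.array([*(c.x[:2]+85*d),100]);print("pivot",piv)
print("along",(r.x-piv)[:2]@d,"up",r.x[2]-100,"q",np.arctan2(r.x[2]-100,-(r.x-piv)[:2]@d))
pts=[np.array([*(c.x[:2]+36*d),124])];print("dial px*1.5",proj(s,pts)*1.5, "shackle",proj(s,[*(c.x[:2]-33*d),134])*1.5,"piv",proj(s,piv)*1.5)
save(s,"d.png",(255,145,330,215),8)
```

```text
[[ 489.4 -193.3   50. ]
 [ 467.4  101.7   50. ]
 [ 665.8  119.4   50. ]
 [ 683.  -179.3   50. ]] [295.8098194  199.13818158 299.19400077]
case [ 5.76399370e+02 -3.78558945e+01  7.04868778e-02] [-2.2 -1.3 -1.3  3.  -0.2 -0.6  3.7 -1.1]
(array([181.61983471, 190.51239669]), 242, (np.int64(176), np.int64(187), np.int64(174), np.int64(207)))
(array([221.25      , 200.14285714]), 28, (np.int64(219), np.int64(224), np.int64(196), np.int64(205)))
(array([278.33333333, 194.66666667]), 3, (np.int64(278), np.int64(279), np.int64(194), np.int64(195)))
bar [ 581.49365705 -136.43949441  123.31278175] [-0.5 -2.4 -0.2 -0.5 -0.9 -5.4]
pivot [570.41294515  46.9330359  100.        ]
along -183.6975830333776 up 23.31278175166031 q 0.12623367362312085
dial px*1.5 [[435.7511693 273.1293583]] shackle [[350.6890263 282.2618771]] piv [[489.19678837 262.27044491]]
```

View pics/d.png

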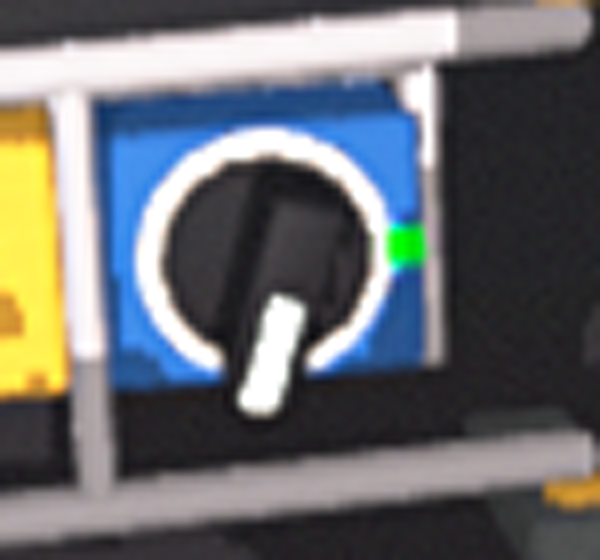

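Run:
```python
from h import *
import pickle
from scipy.optimize import least_squares
s=pickle.load(open("c.pkl","rb")); a=arm.snapshot("scene")
obs=[((-100,-150,50),(222,165)),((-100,150,50),(543,140)),((100,150,50),(543,342)),((0,85,100),(489,260)),((0,36,124),(437,268)),((0,-33,134),(355,279))]
loc=np.array([o[0] for o in obs],float);px=np.array([o[1] for o in obs])/1.5
def tw(p,l):
    l=np.atleast_2d(l);R=Ro.from_rotvec([0,0,p[2]]).as_matrix();return l@R.T+[p[0],p[1],0]
def f(p):
    b=tw(p,[0,85-185*np.cos(p[3]),100+185*np.sin(p[3])])
    return np.r_[(proj(s,tw(p,loc))-px).ravel(),(proj(s,b)[0]-[181.6,190.5]),(proj(a,b)[0]-[221.25,200.1])]
r=least_squares(f,[575,-40,.07,.15],loss="soft_l1");print(r.x,f(r.x).round(1))
np.save("case.npy",r.x)
p=r.x;b=tw(p,[0,85-185*np.cos(p[3]),100+185*np.sin(p[3])])[0];print("bar",b)
R=down(np.pi/2+p[2]);print(rel(b+[0,0,60],R),rel(b-[0,0,18.7],R))
```

```text
[ 5.76217901e+02 -3.73334947e+01  7.71983931e-02  1.33185867e-01] [-1.  -1.   2.1 -1.8  0.4 -0.9  0.5  0.9 -0.4  3.1 -2.4  2.2  0.3 -0.3
  0.3 -0.3]
bar [ 583.80371993 -135.40215777  124.56660585]
[-3.940e+01 -8.790e+01  1.746e+02 -1.000e-04  2.000e-04 -7.860e-02] [-3.930e+01 -8.790e+01  2.533e+02 -1.000e-04  2.000e-04 -7.860e-02]
```

play_rows --pt "-39 -88 60 0 0 -0.079 0.45" --pt "-39 -88 120 0 0 -0.079 0.45" --pt "-39 -88 195 0 0 -0.079 0.45" --pt "-39 -88 195 0 0 -0.079 0.45" --pt "-39 -88 195 0 0 -0.079 0.45" --pt "-39 -88 195 0 0 -0.079 0.45" --pt "-39 -88 195 0 0 -0.079 0.45"

```text
t: 4.3
tcp_pos: [583.5, -135.8, 164.5]
eef_rot: [0.121, -3.139, -0.0]
wrist_force: [0.6, 0.4, 1.2]
width: 46.9
finger_force: 0.0
```

Run:
```python
from h import *
import pickle
o=arm.get_obs();print(o["tcp_pos"],o["width"])
s=arm.snapshot("wrist");save(s,"e.png",f=1.5);pickle.dump(s,open("e.pkl","wb"))
h=cv2.cvtColor(np.array(s["img"]),cv2.COLOR_RGB2HSV);m=((h[...,0]<6)|(h[...,0]>174))&(h[...,1]>170)&(h[...,2]>60)
v,u=np.nonzero(m);print(u.mean(),v.mean(),len(u),u.min(),u.max(),v.min(),v.max())
for z in(110,124,140): print(atz(s,(u.mean(),v.mean()),z))
```

```text
[ 583.52395901 -135.77874128  164.51566601] 46.89265798042963
253.21283783783784 215.27364864864865 888 247 260 182 248
[ 589.15437891 -136.01481642  110.        ]
[ 583.95009449 -136.43217363  124.        ]
[ 578.00234086 -136.90915331  140.        ]
```

View pics/e.png

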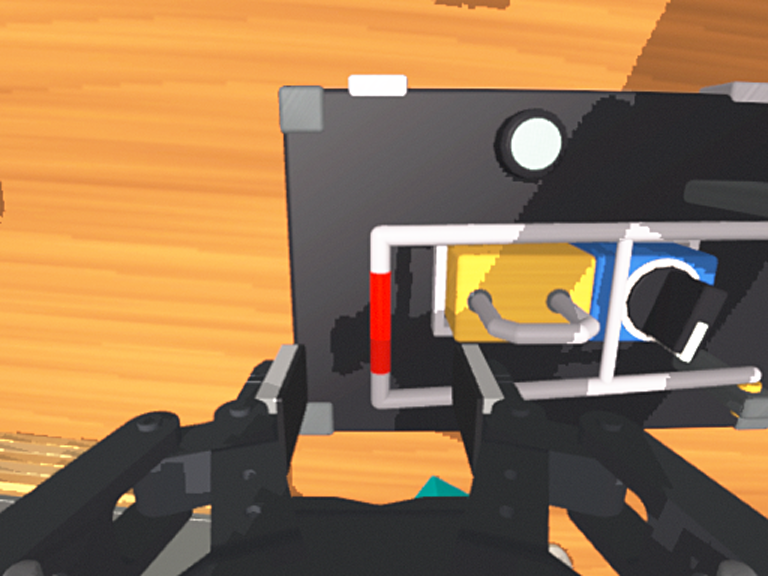

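play_rows --pt "0 0 15 0 0 0 0.65" --pt "0 0 25 0 0 0 0.65" --pt "0 0 40 0 0 0 0.65" --pt "0 0 59 0 0 0 0.65" --pt "0 0 59 0 0 0 0.65" --pt "0 0 59 0 0 0 1" --pt "0 0 59 0 0 0 1" --pt "0 0 59 0 0 0 1" --pt "0 0 59 0 0 0 1" --pt "0 0 59 0 0 0 1" --force 25

```text
t: 5.35
tcp_pos: [583.6, -135.6, 105.5]
eef_rot: [-0.121, 3.139, 0.0]
wrist_force: [-1.8, 3.8, -0.3]
width: 6.8
finger_force: 24.4
```

Run:
```python
from h import *
o=arm.get_obs();print(o["tcp_pos"],o["width"],o["finger_force"],o["wrist_force"])
p=np.load("case.npy");th=p[2]
# arc in tool axes: tool y = case +y, tool z = down
q0=p[3]
for q in np.r_[np.linspace(q0,2.58,20)]: print(round(q,2),np.round([185*(np.cos(q0)-np.cos(q)),-185*(np.sin(q)-np.sin(q0))],1))
```

```text
[ 583.62157327 -135.56619413  105.50691342] 6.79541231811039 24.412628710269928 [-1.77263831  3.81059725 -0.33592807]
0.13 [ 0. -0.]
0.26 [  4.7 -23.3]
0.39 [ 12.3 -45.9]
0.52 [ 22.8 -67.3]
0.65 [ 35.9 -87.1]
0.78 [  51.5 -105.2]
0.91 [  69.2 -121. ]
1.03 [  88.9 -134.5]
1.16 [ 110.1 -145.3]
1.29 [ 132.5 -153.3]
1.42 [ 155.7 -158.4]
1.55 [ 179.5 -160.4]
1.68 [ 203.3 -159.4]
1.81 [ 226.7 -155.3]
1.94 [ 249.4 -148.2]
2.06 [ 271.1 -138.3]
2.19 [ 291.3 -125.7]
2.32 [ 309.7 -110.6]
2.45 [326.  -93.2]
2.58 [339.9 -74. ]
```

play_rows --pt "0 2.2 -12 0 0 0 1" --pt "0 4.7 -23.3 0 0 0 1" --pt "0 8.2 -35 0 0 0 1" --pt "0 12.3 -46 0 0 0 1"

```text
t: 5.75
tcp_pos: [582.8, -124.0, 152.9]
eef_rot: [-0.121, 3.138, -0.002]
wrist_force: [-0.5, -2.0, -1.1]
width: 6.8
finger_force: 24.3
```

Run:
```python
from h import *
o=arm.get_obs();print(o["tcp_pos"],o["width"],o["finger_force"],o["wrist_force"])
s=arm.snapshot("wrist");save(s,"f.png")
```

```text
[ 582.75026916 -124.00196531  152.855497  ] 6.7805642367104575 24.303262531757355 [-0.51844623 -2.02894649 -1.06701416]
```

View pics/f.png

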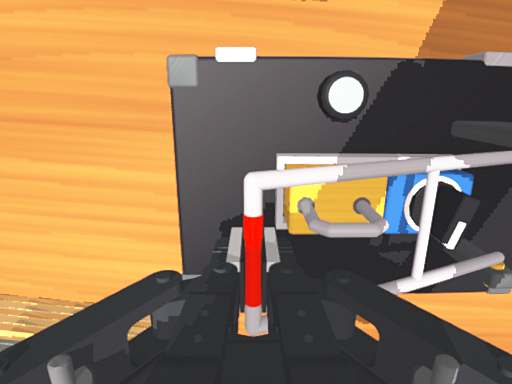

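play_rows --pt "0 10.5 -21.4 0 0 0 1" --pt "0 23.6 -41.2 0 0 0 1" --pt "0 39.2 -59.2 0 0 0 1" --pt "0 57 -75 0 0 0 1" --pt "0 76.6 -88.5 0 0 0 1" --pt "0 97.8 -99.4 0 0 0 1" --pt "0 120.2 -107.4 0 0 0 1" --pt "0 143.4 -112.5 0 0 0 1" --pt "0 167.2 -114.5 0 0 0 1" --pt "0 191 -113.5 0 0 0 1" --pt "0 214.4 -109.4 0 0 0 1" --pt "0 214.4 -109.4 0 0 0 1"

```text
t: 7.0
tcp_pos: [566.2, 93.5, 263.0]
eef_rot: [-0.126, 3.136, 0.003]
wrist_force: [-2.5, 2.4, 8.7]
width: 7.2
finger_force: 26.8
```

play_rows --pt "0 11.4 -3.2 0 0 0 1" --pt "0 22.7 7.1 0 0 0 1" --pt "0 33.8 12 0 0 0 1" --pt "0 44.4 17 0 0 0 1" --pt "0 64.6 29.6 0 0 0 1" --pt "0 74 37 0 0 0 1" --pt "0 83 44.7 0 0 0 1" --pt "0 91.5 53 0 0 0 1" --pt "0 99.3 62.1 0 0 0 1" --pt "0 106.5 71.5 0 0 0 1" --pt "0 113.2 81.3 0 0 0 1" --pt "0 113.2 81.3 0 0 0 1"

```text
t: 8.2
tcp_pos: [557.3, 205.2, 178.2]
eef_rot: [-0.123, 3.138, 0.004]
wrist_force: [0.1, 6.9, 3.3]
width: 6.6
finger_force: 28.1
```

Run:
```python
from h import *
o=arm.get_obs();print(o["tcp_pos"],o["width"],o["finger_force"],o["wrist_force"],o["joint_pos"])
p=np.load("case.npy");R=Ro.from_rotvec([0,0,p[2]]).as_matrix()
l=R.T@(o["tcp_pos"]+[0,0,18.7]-[p[0],p[1],0]);print(l,np.hypot(l[1]-85,l[2]-100),np.arctan2(l[2]-100,85-l[1]))
```

```text
[557.28076573 205.17072701 178.21176063] 6.608538435560791 28.08538466691971 [0.09624432 6.85426432 3.31916317] [ 0.21870138  0.18782753  1.666157    0.00241744  1.28634721 -1.4308003 ]
[-1.78387848e-01  2.43242432e+02  1.96911761e+02] 185.5601161584155 2.592086541998033
```

play_rows --pt "0 0 0 0 0 0 0.55" --pt "0 0 0 0 0 0 0.55" --pt "0 0 0 0 0 0 0.55" --pt "0 0 -20 0 0 0 0.55" --pt "0 0 -60 0 0 0 0.55" --pt "0 0 -100 0 0 0 0.55" --pt "0 -50 -120 0 0 0.15 0.55" --pt "0 -100 -120 0 0 0.3 0.55" --pt "0 -150 -120 0 0 0.45 0.55" --pt "0 -200 -120 0 0 0.6 0.55" --pt "0 -207 -120 0 0 0.75 0.55" --pt "0 -207 -120 0 0 0.9 0.55"

```text
t: 9.4
tcp_pos: [573.0, -6.7, 298.8]
eef_rot: [-1.272, -2.872, 0.002]
wrist_force: [1.3, 0.7, 0.4]
width: 38.4
finger_force: 0.0
```

Run:
```python
from h import *
p=np.load("case.npy");R=Ro.from_rotvec([0,0,p[2]]).as_matrix()
o=arm.get_obs();print(o["joint_pos"],rel(R@[0,36,0]+[p[0],p[1],250],down(p[2]-.314-np.pi/2)))
s=arm.snapshot("wrist");find(s,["hasp_bar","dial","lock","loupe"]);save(s,"g.png")
```

```text
[-1.48710033e-01  6.05879955e-02  1.57770024e+00 -9.80825307e-04
  1.50381932e+00 -8.85712902e-01] [ 3.6000e+00  3.9000e+00  4.8800e+01 -1.0000e-04  1.5000e-03  2.5447e+00]
dial 0.85 [ 350. -236.   45.] [ 11. 171.]
dial 0.73 [573.   6. 102.] [260. 155.]
dial 0.63 [ 399. -102.   62.] [ 90. 119.]
lock 0.92 [393.  62.  42.] [177.   5.]
lock 0.84 [ 358. -101.   42.] [72. 95.]
lock 0.72 [ 357. -229.   35.] [ 22. 169.]
loupe 0.73 [507. -70.  66.] [177. 160.]
```

View pics/g.png

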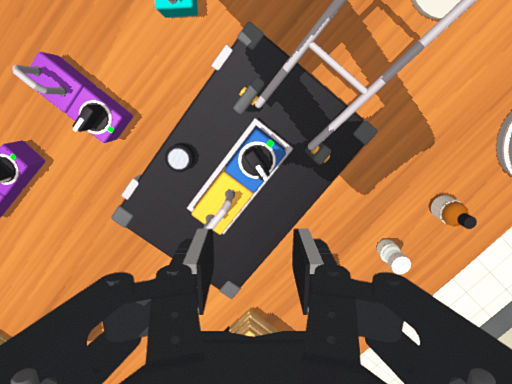

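play_rows --pt "3.6 3.9 48.8 0 0 0.15 0.5" --pt "3.6 3.9 48.8 0 0 0.3 0.5" --pt "3.6 3.9 48.8 0 0 0.45 0.5" --pt "3.6 3.9 48.8 0 0 0.6 0.5" --pt "3.6 3.9 48.8 0 0 0.75 0.5" --pt "3.6 3.9 48.8 0 0 0.9 0.5" --pt "3.6 3.9 48.8 0 0 1.05 0.5" --pt "3.6 3.9 48.8 0 0 1.2 0.5" --pt "3.6 3.9 48.8 0 0 1.35 0.5" --pt "3.6 3.9 48.8 0 0 1.5 0.5" --pt "3.6 3.9 48.8 0 0 1.65 0.5" --pt "3.6 3.9 48.8 0 0 1.8 0.5"

```text
t: 10.85
tcp_pos: [573.5, 2.7, 250.3]
eef_rot: [3.037, 0.803, -0.0]
wrist_force: [0.0, -0.4, -0.5]
width: 42.5
finger_force: 0.0
```

play_rows --pt "0 0 0 0 0 0.15 0.5" --pt "0 0 0 0 0 0.3 0.5" --pt "0 0 0 0 0 0.45 0.5" --pt "0 0 0 0 0 0.6 0.5" --pt "0 0 0 0 0 0.745 0.5" --pt "0 0 0 0 0 0.745 0.5"

```text
t: 11.45
tcp_pos: [573.6, 2.6, 250.3]
eef_rot: [3.122, -0.351, -0.0]
wrist_force: [0.7, 0.2, -0.6]
width: 42.8
finger_force: 0.0
```

Run:
```python
from h import *
import pickle
p=np.load("case.npy");R=Ro.from_rotvec([0,0,p[2]]).as_matrix()
D=R@[0,36,0]+[p[0],p[1],98.3]
o=arm.get_obs();print(o["t"],o["joint_pos"],o["tcp_pos"],D,rel(D,down(p[2]-.314-np.pi/2)))
s=arm.snapshot("wrist");find(s,["dial","shackle"]);save(s,"i.png",f=1.5);pickle.dump(s,open("i.pkl","wb"))
print("pred top",proj(s,D+[0,0,25.7])*1.5)
```

```text
11.45 [-1.32827069e-01  8.58183719e-02  1.64113679e+00 -8.80816465e-05
  1.41464315e+00  1.66196514e+00] [573.56466143   2.63305232 250.34185397] [573.44151873  -1.44071411  98.3       ] [ 8.00e-01  4.00e+00  1.52e+02  1.00e-04 -0.00e+00  1.28e-02]
dial 0.86 [ 345. -237.   55.] [476. 299.]
dial 0.81 [581.   2.  97.] [251. 168.]
dial 0.48 [ 408. -110.   41.] [369. 272.]
shackle 0.86 [579. -71. 136.] [338. 161.]
shackle 0.41 [592. 116. 150.] [110. 199.]
pred top [[384.48965355 272.96710363]]
```

View pics/i.png

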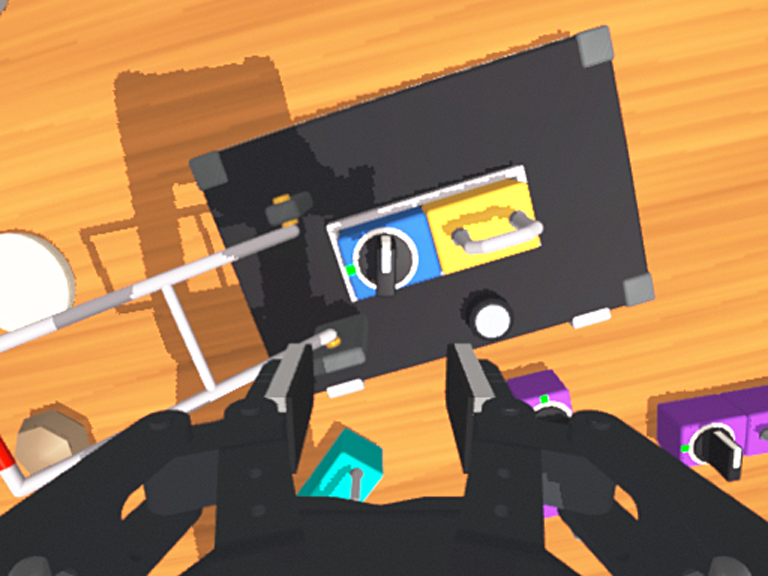

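play_rows --pt "0.8 4.5 40 0 0 0.013 0.5" --pt "0.8 4.5 80 0 0 0.013 0.5" --pt "0.8 4.5 115 0 0 0.013 0.5" --pt "0.8 4.5 140 0 0 0.013 0.5" --pt "0.8 4.5 150 0 0 0.013 0.5" --pt "0.8 4.5 150 0 0 0.013 0.5" --pt "0.8 4.5 150 0 0 0.013 1" --pt "0.8 4.5 150 0 0 0.013 1" --pt "0.8 4.5 150 0 0 0.013 1" --pt "0.8 4.5 150 0 0 0.013 1" --pt "0.8 4.5 150 0 0 0.013 1" --pt "0.8 4.5 150 0 0 0.013 1" --force 25

```text
t: 12.8
tcp_pos: [575.0, -2.6, 102.6]
eef_rot: [-3.119, 0.374, -0.006]
wrist_force: [-1.0, 0.5, 6.9]
width: 11.4
finger_force: 31.1
```

Run:
```python
from h import *
o=arm.get_obs();print({k:np.round(o[k],3) for k in("t","tcp_pos","width","finger_force","wrist_force","moment","joint_pos")})
```

```text
{'t': np.float64(12.8), 'tcp_pos': array([574.991,  -2.621, 102.585]), 'width': np.float64(11.36), 'finger_force': np.float64(31.064), 'wrist_force': array([-1.042,  0.496,  6.864]), 'moment': array([ 0.154,  0.061, -0.035]), 'joint_pos': array([-0.142,  0.226,  1.775,  0.   ,  1.137,  1.668])}
```

play_rows --pt "0 0 -2.5 0 0 0 1" --pt "0 0 -2.5 0 0 -0.12 1" --pt "0 0 -2.5 0 0 -0.24 1" --pt "0 0 -2.5 0 0 -0.36 1" --pt "0 0 -2.5 0 0 -0.48 1" --pt "0 0 -2.5 0 0 -0.63 1" --pt "0 0 -2.5 0 0 -0.63 1"

```text
t: 13.5
tcp_pos: [573.7, -2.0, 103.0]
eef_rot: [-3.081, -0.612, -0.002]
wrist_force: [1.8, 3.3, -2.2]
width: 11.3
finger_force: 30.0
```

```bash
cat > st.py <<'E'
from h import *
o=arm.get_obs();print({k:np.round(o[k],3) for k in("t","tcp_pos","width","finger_force","wrist_force","moment","joint_pos")})
T=Ro.from_rotvec(o["eef_rot"]).as_matrix();p=np.load("case.npy");print("heading in case",np.arctan2(T[1,1],T[0,1])-p[2],"pointer",np.arctan2(T[1,1],T[0,1])-p[2]+np.pi/2)
E
python3 st.py
```

```text
{'t': np.float64(13.5), 'tcp_pos': array([573.735,  -1.974, 103.005]), 'width': np.float64(11.265), 'finger_force': np.float64(30.016), 'wrist_force': array([ 1.816,  3.275, -2.226]), 'moment': array([ 0.709, -0.502,  0.018]), 'joint_pos': array([-1.420e-01,  2.250e-01,  1.775e+00,  1.000e-03,  1.141e+00,
        1.036e+00])}
heading in case -1.2557641774341515 pointer 0.3150321493607451
```

play_rows --pt "0 0 0 0 0 -0.13 1" --pt "0 0 0 0 0 -0.26 1" --pt "0 0 0 0 0 -0.39 1" --pt "0 0 0 0 0 -0.52 1" --pt "0 0 0 0 0 -0.628 1" --pt "0 0 0 0 0 -0.75 1" --pt "0 0 0 0 0 -0.88 1" --pt "0 0 0 0 0 -1.01 1" --pt "0 0 0 0 0 -1.14 1" --pt "0 0 0 0 0 -1.257 1" --pt "0 0 0 0 0 -1.257 1"

```text
t: 14.6
tcp_pos: [572.1, -0.9, 102.7]
eef_rot: [-2.133, -2.301, -0.0]
wrist_force: [-2.4, 7.0, 2.3]
width: 11.2
finger_force: 30.5
```

```bash
python3 st.py
```

```text
{'t': np.float64(14.6), 'tcp_pos': array([572.14 ,  -0.931, 102.68 ]), 'width': np.float64(11.206), 'finger_force': np.float64(30.539), 'wrist_force': array([-2.426,  7.006,  2.269]), 'moment': array([ 1.306e+00,  4.290e-01, -1.000e-03]), 'joint_pos': array([-0.141,  0.224,  1.776,  0.002,  1.144, -0.218])}
heading in case -0.0011927439011364671 pointer 1.56960358289376
```

play_rows --pt "0 0 0 0 0 0 0.5" --pt "0 0 0 0 0 0 0.5" --pt "0 0 0 0 0 0 0.5" --pt "0 0 -30 0 0 0 0.5" --pt "0 0 -75 0 0 0 0.5" --pt "0 0 -120 0 0 0 0.5" --pt "-35 0 -130 0 0 0 0.5" --pt "-69 0 -130 0 0 0 0.5" --pt "-69 0 -130 0 0 0 0.5"

```text
t: 15.5
tcp_pos: [579.2, -75.3, 234.0]
eef_rot: [2.138, 2.298, -0.001]
wrist_force: [0.5, 0.5, -0.1]
width: 42.1
finger_force: 0.0
```

```bash
python3 st.py
python3 - <<'E'
from h import *
p=np.load("case.npy");R=Ro.from_rotvec([0,0,p[2]]).as_matrix()
D=R@[0,-33,0]+[p[0],p[1],134]
s=arm.snapshot("wrist");find(s,["dial","shackle"]);save(s,"j.png",f=1.5)
print(D,"pred",proj(s,D)*1.5,rel(D-[0,0,18.7],down(p[2])))
E
```

```text
{'t': np.float64(15.5), 'tcp_pos': array([579.214, -75.324, 233.963]), 'width': np.float64(42.092), 'finger_force': np.float64(0.0), 'wrist_force': array([ 0.55 ,  0.546, -0.133]), 'moment': array([0.027, 0.023, 0.04 ]), 'joint_pos': array([-0.263,  0.12 ,  1.635, -0.002,  1.384, -0.335])}
heading in case -0.00489051094067279 pointer 1.5659058158542238
dial 0.98 [773. -73.  63.] [439. 180.]
dial 0.77 [ 400. -100.   60.] [ 77. 179.]
dial 0.66 [ 343. -239.   57.] [ 42. 289.]
dial 0.65 [575.  -3. 100.] [252.  93.]
shackle 0.88 [829. -99.  81.] [493. 213.]
shackle 0.79 [578. -64. 133.] [250. 174.]
shackle 0.65 [ 344. -104.   69.] [ 20. 182.]
shackle 0.59 [387.  64.  61.] [53.  5.]
[578.76291861 -70.23521028 134.        ] pred [[376.55550949 272.48320537]] [ 1.000e+00  6.000e-01  1.171e+02 -8.000e-04 -6.000e-04 -1.700e-03]
```

View pics/j.png

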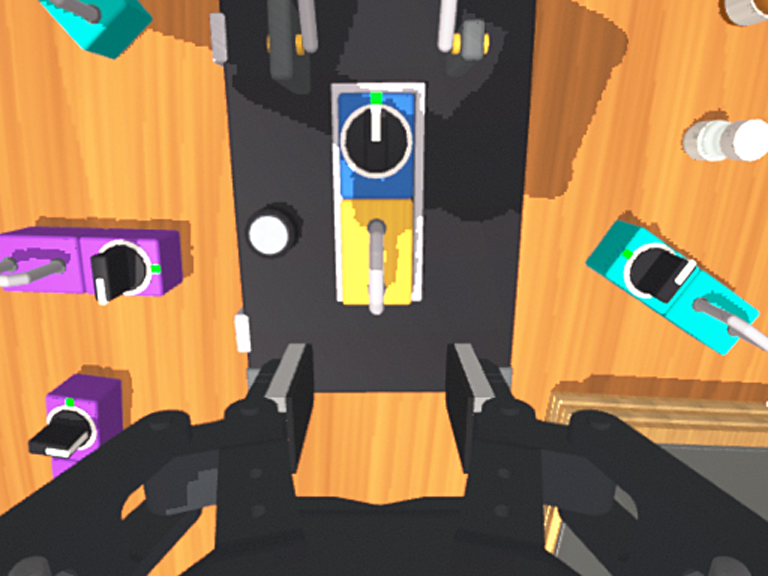

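play_rows --pt "9 0.5 40 0 0 0 0.5" --pt "9 0.5 80 0 0 0 0.5" --pt "9 0.5 105 0 0 0 0.5" --pt "9 0.5 117 0 0 0 0.5" --pt "9 0.5 117 0 0 0 0.5" --pt "9 0.5 117 0 0 0 1" --pt "9 0.5 117 0 0 0 1" --pt "9 0.5 117 0 0 0 1" --pt "9 0.5 117 0 0 0 1" --pt "9 0.5 117 0 0 0 1" --pt "9 0.5 117 0 0 0 1" --pt "9 0.5 117 0 0 0 1" --force 70

```text
t: 16.85
tcp_pos: [579.4, -62.6, 117.8]
eef_rot: [2.133, 2.304, 0.002]
wrist_force: [-3.2, 1.1, 6.1]
width: 5.6
finger_force: 68.6
```

```bash
python3 st.py
```

```text
{'t': np.float64(16.85), 'tcp_pos': array([579.391, -62.614, 117.817]), 'width': np.float64(5.554), 'finger_force': np.float64(68.644), 'wrist_force': array([-3.196,  1.074,  6.129]), 'moment': array([0.076, 0.396, 0.029]), 'joint_pos': array([-0.243,  0.226,  1.743,  0.   ,  1.17 , -0.32 ])}
heading in case -0.0003484359432638917 pointer 1.5704478908516326
```

play_rows --pt "0 0 -3 0 0 0 1" --pt "0 0 -6 0 0 0 1" --pt "0 0 -9 0 0 0 1" --pt "0 0 -12 0 0 0 1" --pt "0 0 -15 0 0 0 1" --pt "0 0 -17 0 0 0 1" --pt "0 0 -17 0 0 0 1"

```text
t: 17.55
tcp_pos: [578.7, -62.5, 133.4]
eef_rot: [2.134, 2.305, 0.0]
wrist_force: [0.0, -1.5, -0.6]
width: 5.9
finger_force: 68.5
```

```bash
python3 st.py
```

```text
{'t': np.float64(17.55), 'tcp_pos': array([578.67 , -62.527, 133.388]), 'width': np.float64(5.909), 'finger_force': np.float64(68.454), 'wrist_force': array([ 0.01 , -1.51 , -0.601]), 'moment': array([-0.128, -0.06 , -0.051]), 'joint_pos': array([-0.243,  0.207,  1.733, -0.   ,  1.201, -0.32 ])}
heading in case -0.00026593218979724387 pointer 1.5705303946050992
```

play_rows --pt "0 0 -2 0 0 0 1" --pt "0 0 -4 0 0 0 1" --pt "0 0 -6 0 0 0 1" --pt "0 0 -8 0 0 0 1" --pt "0 0 -10 0 0 0 1" --pt "0 0 -10 0 0 0 1"

```text
t: 18.15
tcp_pos: [578.4, -62.3, 143.0]
eef_rot: [-2.134, -2.305, 0.0]
wrist_force: [0.5, 0.5, -5.1]
width: 5.7
finger_force: 68.3
```

```bash
python3 st.py
```

```text
{'t': np.float64(18.15), 'tcp_pos': array([578.362, -62.307, 142.961]), 'width': np.float64(5.737), 'finger_force': np.float64(68.271), 'wrist_force': array([ 0.465,  0.451, -5.136]), 'moment': array([-0.025, -0.022, -0.014]), 'joint_pos': array([-0.243,  0.197,  1.726, -0.   ,  1.219, -0.32 ])}
heading in case -0.00014913723789650168 pointer 1.570647189557
```

play_rows --pt "0 0 -6 0 0 0 1" --pt "0 0 -14 0 0 0 1" --pt "0 0 -24 0 0 0 1" --pt "0 0 -36 0 0 0 1" --pt "0 0 -48 0 0 0 1" --pt "0 0 -60 0 0 0 1" --pt "0 0 -72 0 0 0 1" --pt "0 0 -82 0 0 0 1" --pt "0 0 -89 0 0 0 1" --pt "0 0 -92 0 0 0 1" --pt "0 0 -92 0 0 0 1" --pt "0 0 -92 0 0 0 1"

```text
t: 19.35
tcp_pos: [578.1, -62.3, 234.2]
eef_rot: [-2.134, -2.305, 0.001]
wrist_force: [0.1, 0.2, -4.6]
width: 5.4
finger_force: 68.4
```

```bash
python3 st.py
python3 - <<'E'
from h import *
a=arm.snapshot("scene");w=arm.snapshot("wrist")
i=cv2.resize(a["img"][130:290,150:320,::-1],(400,376),interpolation=cv2.INTER_CUBIC)
j=cv2.resize(w["img"][:,:,::-1],(400,376),interpolation=cv2.INTER_AREA)
cv2.imwrite("pics/k.png",np.hstack([i,j]))
E
```

```text
{'t': np.float64(19.35), 'tcp_pos': array([578.138, -62.27 , 234.215]), 'width': np.float64(5.409), 'finger_force': np.float64(68.411), 'wrist_force': array([ 0.067,  0.198, -4.613]), 'moment': array([-0.016,  0.018, -0.061]), 'joint_pos': array([-0.243,  0.116,  1.639, -0.   ,  1.388, -0.32 ])}
heading in case -0.0001896022354054977 pointer 1.570606724559491
```

View pics/k.png

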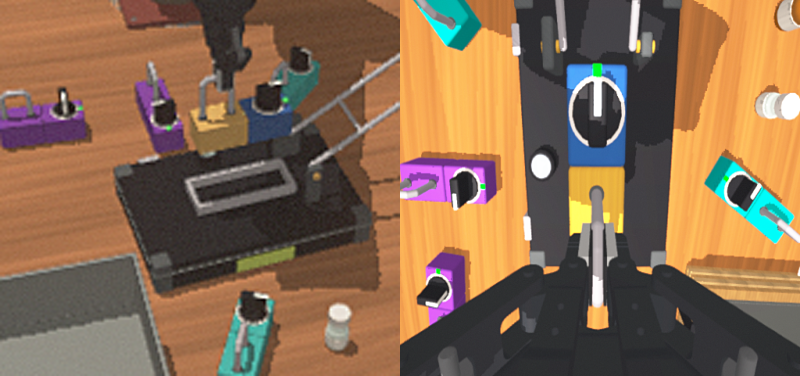

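The lock hangs upright and open with its pointer on the green mark. The hasp is still over, and the loupe is where it was. I'm handing in.

play_rows --pt "0 0 0 0 0 0 1" --pt "0 0 0 0 0 0 1" --pt "0 0 0 0 0 0 1" --pt "0 0 0 0 0 0 1"

```text
t: 19.85
tcp_pos: [578.5, -62.4, 234.8]
eef_rot: [-2.134, -2.305, 0.0]
wrist_force: [-0.7, -1.2, -4.9]
width: 5.4
finger_force: 68.4
```

```bash
python3 -c "
from plant import arm
print(arm.job_done())"
```

```text
the job is handed in; nothing more can be done
None
```

I handed the job in at about 20 s: hasp swung over to 2.59 rad (seated above 2.48), dial at the green mark, shackle pulled open, and the lock held upright by it with its underside about 10 cm above the lid; the hand-in gave no verdict.

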